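# Put the tower of hole saws away, each in its own insert

### The arm

A 6-joint arm with a two-finger parallel gripper is mounted at the origin on the work surface. World frame = base frame: x ahead of the robot, y to its left, z up, the work surface at z = 0. Lengths are in m, angles in degrees, forces in N, time in s.
With the tool pointing down it reaches from about 0.35 to 0.875 m from the base axis. Payload 4.2 kg.
Tool frame: the origin (TCP) lies on the centre line of the jaws, within the pads' length; the fingertips stand 11 mm ahead of it and the grasp point (between the pads) lies 8 mm behind it; z points along the fingers, y is the line along which they close (so a half turn about z gives the same grasp; the last joint's range is limited). The gripper opens to 87 mm and grips with 3 to 60 N. Pads are 19 mm wide; open, the fingers measure 117 mm over their backs; the gripper's body (75 mm by 190 mm) begins 51 mm behind the grasp point.
Start: joints at [82.025, 22.042, 0.453, 0, -68.411, -14.817], TCP at [0.242, 0.576, 0.234] pointing down, gripper open.
Joint ranges: [-179.83, 179.83], [-69.29, 118.12], [-61.27, 80.66], [-181.25, 117.63], [-171.15, -9.14], [-177.46, 177.46]. Speed limits (degrees/s): [159.86, 159.86, 180, 180, 180, 180].

### API

Orientations are given as a 3x3 rotation matrix whose columns are the frame's x, y, z axes.
In Python, from station import r gives the robot as it stands.
- The arm moves only by the tool servo_tool, never from a script. Its argument "commands" is a list that holds one entry, the list of rows, each a list of 7 numbers: the closure, from 0 (fully open) to 1 (shut), then the shift along the tool's x, y, z in mm, then the turn, a rotation vector about the tool's x, y, z in rad. In form: [[[claw, x, y, z, ax, ay, az], ...]]. A call has exactly 5 rows; each row is the pose to reach, as a shift and turn from the pose commanded when the call began, along the tool's axes at that moment; what a row does not reach only later rows make up. A row lasts 1/10 s, in which the tool goes at most 50 mm and 8.59 degrees, less where a joint would pass 70% of its speed; a pose out of reach is approached as far as the arm can. A call with a gripper value outside its range is refused whole. The fingers move at their own pace and stop on an object; the grip force is fixed at half the most. Time passes only in rows, so rows that repeat a pose let the fingers close, or fill a call up. It gives the time, the measured TCP pose, the force, the opening and the grip force at its end, in the units of the state.
- r.sense(): the state, without advancing time (a new reading comes with each control period).
- r.capture(name): name is "scene" or "side" or "wrist"; returns a dict with "pixels" (400x640x3 uint8, red, green, blue), "camera_matrix" (3x3 intrinsics, pixels), "R" (3x3) and "t" (3): a world point X has camera coordinates R X + t. Camera axes: x right, y down, z forward; pixel columns grow to the right and rows downward; lengths in m; the calibration is good to about 2 mm. A picture is of the moment at which its call begins. There is no depth.
- r.finish_job(): hands the job in; it is judged then, once.
The state is a dict: "time_s": time; "joints": joint angles; "joint_velocities": joint speeds; "effort": joint torques, N m; "tcp_pos": TCP position; "ee_rot": TCP orientation; "wrist_force": force on the tool from outside, world axes, zero at the start; "moment": the same for the moment, N m; "gripper_width": opening from 0.0 (shut) to 1.0 (fully open); "gripper_force": force on a finger pad.
Only numpy, scipy, OpenCV 4.12 (cv2) and the standard library are available. Lean on these libraries where they do the work, as an engineer would, in place of code of your own. Each camera call takes 0.05 s, during which the arm holds its last target. There are 200 camera calls.

### The job

Put the hole saws away: take the tower apart and stand each saw, teeth down, flat in the pocket of the storage insert that is made for it, the smallest saw in the smallest pocket and so on up to the largest. Lower the saws in rather than dropping them, let none of them tip over, and leave the jar of rivets and the hex key set standing where they are.

Things in the scene. Friction and masses are not known exactly. Their poses are not given: they have to be found in the camera images.
- saw20_mid (a point): The smallest hole saw, at the top of the tower at the start: a loose plain-steel cup standing on its teeth, 20 mm outside diameter, 48 mm tall, flat back plate up. The point is on its axis, half-way up (24 mm above its teeth); its z axis points up through the back plate. Round, so it can be gripped across the diameter in any direction; about 45 g, may differ by a third.
- saw35_mid (a point): The second smallest hole saw, second from the top of the tower at the start: a loose plain-steel cup standing on its teeth, 35 mm outside diameter, 48 mm tall, flat back plate up. The point is on its axis, half-way up (24 mm above its teeth); its z axis points up through the back plate. Round, so it can be gripped across the diameter in any direction; about 85 g, may differ by a third.
- saw50_mid (a point): The second largest hole saw, third from the top of the tower at the start: a loose plain-steel cup standing on its teeth, 50 mm outside diameter, 48 mm tall, flat back plate up. The point is on its axis, half-way up (24 mm above its teeth); its z axis points up through the back plate. Round, so it can be gripped across the diameter in any direction; about 140 g, may differ by a third.
- saw65_mid (a point): The largest hole saw, at the bottom of the tower at the start: a loose plain-steel cup standing on its teeth, 65 mm outside diameter, 48 mm tall, flat back plate up. The point is on its axis, half-way up (24 mm above its teeth); its z axis points up through the back plate. Round, so it can be gripped across the diameter in any direction; about 200 g, may differ by a third.
- pocket20 (a point): Storage insert for the 20 mm saw (smallest pocket): fixed grey block 92 x 92 mm, 15 mm high, with a round pocket, black rubber floor, 7 mm deep, 26 mm across at the floor, flaring to 36 mm at the mouth. The point is the centre of the pocket floor, 8 mm above the bench; x, y along the sides, z up. A seated saw's middle is 24 mm above it; grip saws by the upper half to clear the rim.
- pocket35 (a point): Storage insert for the 35 mm saw (second smallest pocket): fixed grey block 92 x 92 mm, 15 mm high, with a round pocket, black rubber floor, 7 mm deep, 41 mm across at the floor, flaring to 51 mm at the mouth. The point is the centre of the pocket floor, 8 mm above the bench; x, y along the sides, z up. A seated saw's middle is 24 mm above it; grip saws by the upper half to clear the rim.
- pocket50 (a point): Storage insert for the 50 mm saw (second largest pocket): fixed grey block 92 x 92 mm, 15 mm high, with a round pocket, black rubber floor, 7 mm deep, 56 mm across at the floor, flaring to 66 mm at the mouth. The point is the centre of the pocket floor, 8 mm above the bench; x, y along the sides, z up. A seated saw's middle is 24 mm above it; grip saws by the upper half to clear the rim.
- pocket65 (a point): Storage insert for the 65 mm saw (largest pocket): fixed grey block 92 x 92 mm, 15 mm high, with a round pocket, black rubber floor, 7 mm deep, 71 mm across at the floor, flaring to 81 mm at the mouth. The point is the centre of the pocket floor, 8 mm above the bench; x, y along the sides, z up. A seated saw's middle is 24 mm above it; grip saws by the upper half to clear the rim.
- jar_mid (a point): Open glass jam jar of rivets, a bystander: 68 mm diameter, 82 mm tall, loose. The point is on its axis, 41 mm above its base.
- hex_mid (a point): Chrome hex key set in a black stand, a bystander: foot 50 x 100 mm (x by y), up to 88 mm tall, loose. The point is above the middle of the foot, 40 mm above its base; y along the row of keys.
Mind the look-alikes: they are no part of the job. What is shaped like the part that bears pocket65 but pink or turquoise is not meant.

How it is judged:
By the outcome, as a careful person would: the job done as asked, in the order asked, and still so for the second after the job is handed in, with the robot touching nothing.
It also fails if it takes over 112 s, if anything falls off the work surface, if the arm or the gripper's body presses on something with over 40 N, if the wrist force passes 120 N, or if a joint passes its speed limit or range.

## Working session

There is one attempt and no reset: what is moved stays moved. The work goes in short steps, Python scripts to look and compute and a tool call to move; the robot and the scene stay as the last step left them, time stands still between calls to the robot, and variables do not carry over. Pictures are saved under pics/ and viewed, at most 16 in all, crops included, and the job is handed in when it is done.

Besides the shell and the picture viewer there is one more tool, called after "Emit:" as name(argument=value, ...), one argument or row to a line, values as JSON. servo_tool: Moves the arm, as the interface text tells. Its arguments: {"type":"object","properties":{"commands":{"type":"array","items":{"type":"array","items":{"type":"array","items":{"type":"number"}}}}},"required":["commands"]}

```bash
mkdir -p pics; ls; python3 - <<'E'
from station import r
import cv2,json,numpy as np
s=r.sense();print(s)
for n in ["scene","side","wrist"]:
    c=r.capture(n);cv2.imwrite(f"pics/{n}0.png",c["pixels"][:,:,::-1])
    np.savez(f"{n}0.npz",**c)
    print(n,c["camera_matrix"],c["R"],c["t"])
E
```

```text
pics
{'time_s': 0.0, 'joints': array([ 8.20242104e+01,  2.20900317e+01,  3.79827760e-01, -2.81564888e-02,
       -6.84114624e+01, -1.48143925e+01]), 'joint_velocities': array([-0.00316641,  0.02881234,  0.04239232,  0.01142026, -0.15033802,
        0.00811205]), 'effort': array([-3.65058349e-04, -3.90661132e+01,  1.87408608e+01,  4.21996459e+00,
        1.10484048e-02, -1.85671815e-04]), 'tcp_pos': array([0.24188139, 0.57566831, 0.23246975]), 'ee_rot': array([[ 9.21859336e-01, -3.87523943e-01, -7.47166417e-04],
       [-3.87524650e-01, -9.21857086e-01, -2.03949057e-03],
       [ 1.01570771e-04,  2.16966882e-03, -9.99997641e-01]]), 'wrist_force': array([-0.51674228,  0.25985412,  0.23014423]), 'moment': array([ 0.00676102, -0.05099857, -0.04112165]), 'gripper_force': 0.0, 'gripper_width': 0.9996581669446906}
scene [[490.38431097   0.         317.91990719]
 [  0.         490.38431097 198.34675916]
 [  0.           0.           1.        ]] [[ 0.45921334  0.88829582 -0.00732382]
 [ 0.66720945 -0.35034017 -0.65733806]
 [-0.58647648  0.29697188 -0.75356024]] [-0.2333053  -0.22774089  1.62936179]
side [[399.37934962   0.         320.956232  ]
 [  0.         399.37934962 200.66718185]
 [  0.           0.           1.        ]] [[ 0.97564776 -0.21807799  0.02352506]
 [-0.0955212  -0.51897946 -0.84943277]
 [ 0.19745161  0.82650004 -0.52717222]] [-0.48702697  0.15302892  1.04825861]
wrist [[342.05736318   0.         320.86411559]
 [  0.         342.05736318 199.67927216]
 [  0.           0.           1.        ]] [[-0.38681222 -0.92215717  0.00156844]
 [-0.88862115  0.37319849  0.2665996 ]
 [-0.24643207  0.10173023 -0.9638061 ]] [ 0.62487888 -0.03248802  0.39161213]
```

View pics/scene0.png

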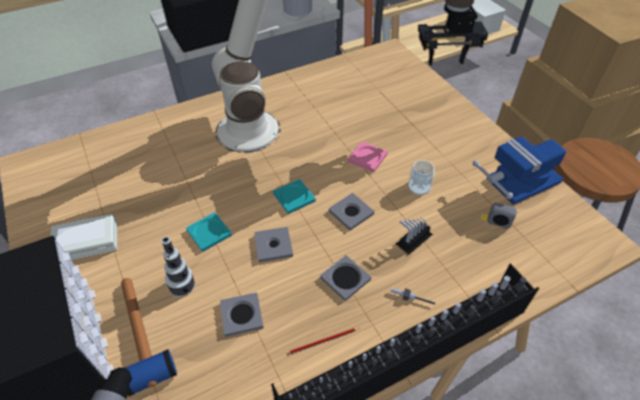

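View pics/side0.png

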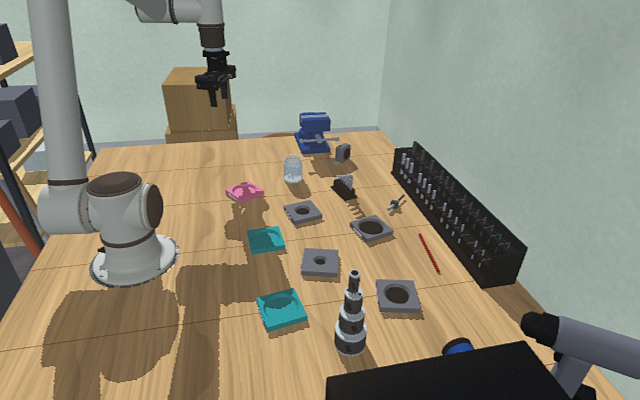

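Scene picture: the tower stands at about (178,265). The grey inserts are at (352,211), (273,244), (345,277) and (241,314), the jar at (421,178) and the hex keys at (413,236). I'll enlarge both views to read positions.

```bash
python3 - <<'E'
import cv2
a=cv2.imread("pics/scene0.png")[160:340,150:450];cv2.imwrite("pics/sc1.png",cv2.resize(a,(780,468),interpolation=cv2.INTER_CUBIC))
a=cv2.imread("pics/side0.png")[140:360,220:440];cv2.imwrite("pics/si1.png",cv2.resize(a,(594,594),interpolation=cv2.INTER_CUBIC))
E
```

```text
(no output)
```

View pics/sc1.png

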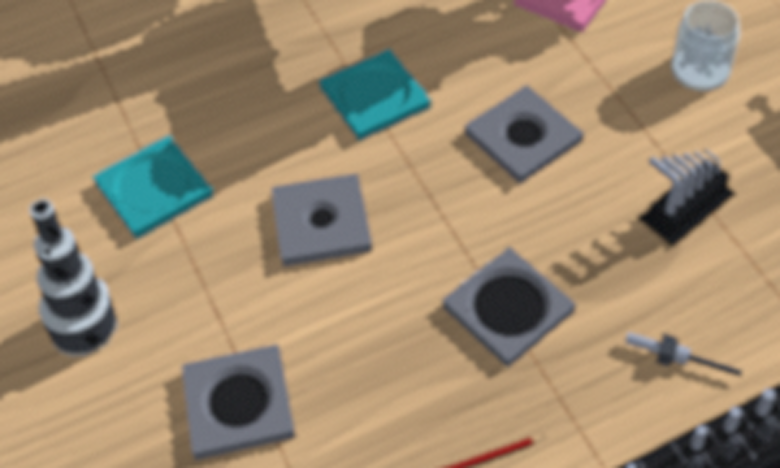

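View pics/si1.png

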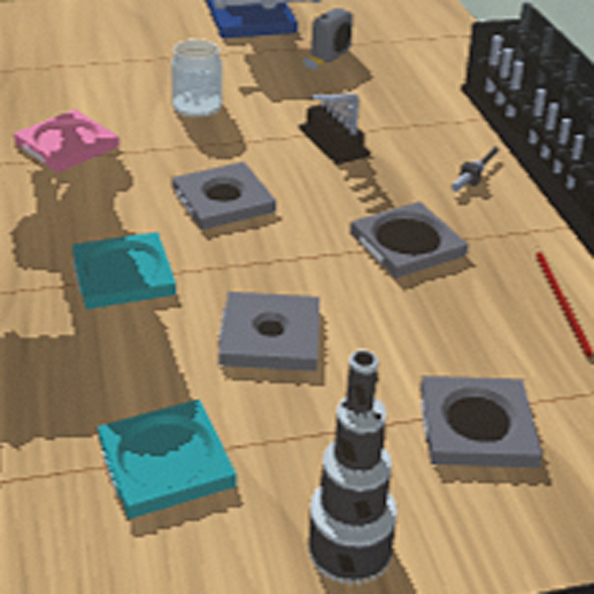

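Scene crop: the pocket tops and corners are clear, and saw20's top is at (42,208). Side crop: saw20's top is at (363,357), with each saw's top ring visible below it. The jar's base is at (703,80) in the scene crop and the hex foot at (687,207).

```bash
cat > h.py <<'E'
import numpy as np
def ray(c,u,v):
    d=c["R"].T@np.linalg.inv(c["camera_matrix"])@np.array([u,v,1.]); o=-c["R"].T@c["t"]; return o,d
def onz(c,u,v,z):
    o,d=ray(c,u,v); return o+d*(z-o[2])/d[2]
def proj(c,X):
    p=c["camera_matrix"]@(c["R"]@np.asarray(X,float)+c["t"]); return p[:2]/p[2]
E
python3 - <<'E'
import numpy as np
from h import *
S=dict(np.load("scene0.npz"));D=dict(np.load("side0.npz"))
def sc(p,z): return onz(S,(p[0]+.5)/2.6-.5+150,(p[1]+.5)/2.6-.5+160,z)
def sd(p,z): return onz(D,(p[0]+.5)/2.7-.5+220,(p[1]+.5)/2.7-.5+140,z)
np.set_printoptions(precision=4,suppress=True)
B={'20':([(272,188),(357,175),(371,247),(283,262)],[(228,292),(320,296),(319,366),(219,362)]),
'35':([(526,87),(583,133),(520,180),(465,130)],[(173,183),(237,163),(273,203),(208,221)]),
'50':([(183,362),(278,346),(294,437),(194,456)],[(422,377),(524,379),(541,460),(433,464)]),
'65':([(509,248),(574,305),(508,363),(444,300)],[(350,220),(426,204),(466,243),(390,263)])}
for k,(a,b) in B.items():
    for f,c in((sc,a),(sd,b)):
        P=np.array([f(p,.015)[:2] for p in c]);e=np.roll(P,-1,0)-P
        print(k,P.mean(0),np.linalg.norm(e,axis=1),np.degrees(np.arctan2(e[:,1],e[:,0]))%90)
for n,p,q,z in(('20',(42,208),(363,357),.192),('35',(57,243),(361,410),.144),('65b',(82,333),(352,545),0.)):
    print(n,sc(p,z),sd(q,z))
print('jar',sc((703,72),0.),sd((197,102),0)); print('hex',sc((687,207),.01),sd((335,135),.01))
W=dict(np.load("wrist0.npz"));print("wristcam at",-W["R"].T@W["t"])
E
```

```text
20 [ 0.4739 -0.1166] [0.0896 0.0932 0.0888 0.0943] [73.3587 73.7163 74.0775 74.1937]
20 [ 0.4707 -0.1178] [0.0922 0.1023 0.0921 0.1029] [75.1282 74.782  75.5348 74.8361]
35 [0.4717 0.1237] [0.0888 0.095  0.0888 0.0926] [13.8126 14.5772 12.2568 14.6239]
35 [0.4671 0.1244] [0.0865 0.0946 0.0809 0.0876] [20.1485 14.4789 15.4002 17.8703]
50 [ 0.6264 -0.2679] [0.0894 0.0956 0.0895 0.0968] [73.4176 75.9929 74.2088 75.9028]
50 [ 0.6229 -0.2701] [0.0932 0.0974 0.0914 0.104 ] [77.2328 74.4425 81.3862 75.7186]
65 [0.6523 0.0034] [0.0901 0.0913 0.0913 0.0892] [14.7948 16.2101 13.4622 15.4793]
65 [0.6513 0.0092] [0.0951 0.0816 0.0937 0.086 ] [ 8.8778 12.2271 11.5179 13.0395]
20 [ 0.4773 -0.3652  0.192 ] [ 0.4768 -0.3621  0.192 ]
35 [ 0.4811 -0.3646  0.144 ] [ 0.478  -0.3644  0.144 ]
65b [ 0.4824 -0.3743  0.    ] [ 0.4804 -0.3653  0.    ]
jar [0.4794 0.3558 0.    ] [0.4765 0.3692 0.    ]
hex [0.6342 0.2251 0.01  ] [0.631  0.2345 0.01  ]
wristcam at [0.3093 0.5485 0.3851]
```

Emit:
servo_tool(
  commands=[
    [[0, 39, 31, -3, 0, 0, 0], [0, 78, 62, -7, 0, 0, 0], [0, 117, 93, -10, 0, 0, 0], [0, 156, 124, -13, 0, 0, 0], [0, 195, 156, -17, 0, 0, 0]],
  ],
)

```text
time_s: 0.65
tcp_pos: [0.3615, 0.3553, 0.2504]
ee_rot: [[0.922, -0.387, -0.0], [-0.387, -0.922, -0.001], [-0.0, 0.001, -1.0]]
wrist_force: [1.7, -0.3, -0.1]
gripper_width: 1.0
gripper_force: 0.0
```

Emit:
servo_tool(
  commands=[
    [[0, 39, 31, -3, 0, 0, 0], [0, 78, 62, -7, 0, 0, 0], [0, 117, 93, -10, 0, 0, 0], [0, 156, 124, -13, 0, 0, 0], [0, 195, 156, -17, 0, 0, 0]],
  ],
)

```text
time_s: 1.15
tcp_pos: [0.4806, 0.1366, 0.2675]
ee_rot: [[0.922, -0.387, -0.0], [-0.387, -0.922, 0.0], [-0.0, -0.0, -1.0]]
wrist_force: [0.5, 0.4, -0.1]
gripper_width: 0.999
gripper_force: 0.0
```

Emit:
servo_tool(
  commands=[
    [[0, 19, 46, -3, 0, 0, 0], [0, 38, 92, -6, 0, 0, 0], [0, 57, 138, -9, 0, 0, 0], [0, 76, 184, -12, 0, 0, 0], [0, 95, 230, -15, 0, 0, 0]],
  ],
)

```text
time_s: 1.65
tcp_pos: [0.4781, -0.1122, 0.2826]
ee_rot: [[0.922, -0.387, 0.0], [-0.387, -0.922, 0.0], [0.0, -0.0, -1.0]]
wrist_force: [1.8, 0.8, 0.3]
gripper_width: 1.001
gripper_force: 0.0
```

Emit:
servo_tool(
  commands=[
    [[0, 19, 46, -3, 0, 0, 0], [0, 38, 92, -6, 0, 0, 0], [0, 57, 138, -9, 0, 0, 0], [0, 76, 184, -12, 0, 0, 0], [0, 95, 230, -15, 0, 0, 0]],
  ],
)

```text
time_s: 2.15
tcp_pos: [0.4766, -0.3612, 0.2973]
ee_rot: [[0.922, -0.387, -0.0], [-0.387, -0.922, 0.0], [-0.0, -0.0, -1.0]]
wrist_force: [1.6, 0.2, 0.5]
gripper_width: 0.998
gripper_force: 0.0
```

```bash
python3 - <<'E'
from station import r
import cv2,numpy as np
c=r.capture("wrist");c=r.capture("wrist");cv2.imwrite("pics/w1.png",c["pixels"][:,:,::-1]);np.savez("w1.npz",**c)
s=r.sense();print(s["tcp_pos"],s["joints"],s["wrist_force"])
E
```

```text
[ 0.47633422 -0.36409072  0.29615472] [-2.19063239e+01  1.75480358e+01  2.74755753e+00  5.73509484e-02
 -7.52746097e+01  8.87236964e+01] [ 0.07082928  0.19849769 -0.30995179]
```

View pics/w1.png

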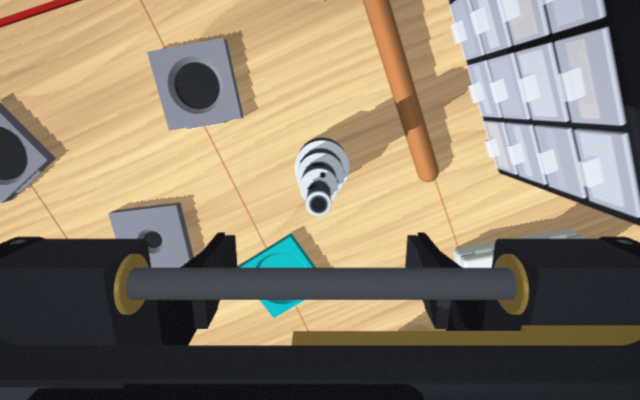

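Wrist view: saw20's top is at (318,204), the pocket50 floor at (196,86), and the pocket20 hole at (152,241). I'll compare these with the earlier values.

```bash
python3 - <<'E'
import numpy as np,cv2
from h import *
np.set_printoptions(precision=4,suppress=True)
W=dict(np.load("w1.npz"))
print(onz(W,318,204,.192),onz(W,152,240.5,.010),onz(W,196,86,.010))
print("block50",np.mean([onz(W,*p,.015)[:2] for p in((149,52),(227,40),(243,118),(170,130))],0))
for z,k in((.192,.01),(.144,.0175),(.096,.025),(.048,.0325)):
    print(z,proj(W,(.478,-.364,z)))
a=W["pixels"][110:230,260:380,::-1];cv2.imwrite("pics/w1c.png",cv2.resize(a,(600,600),interpolation=cv2.INTER_CUBIC))
E
```

```text
[ 0.4756 -0.3642  0.192 ] [ 0.4691 -0.1118  0.01  ] [ 0.6236 -0.2647  0.01  ]
block50 [ 0.6219 -0.2676]
0.192 [316.5965 201.4291]
0.144 [317.0799 187.2238]
0.096 [317.439  176.6704]
0.048 [317.7163 168.5211]
```

View pics/w1c.png

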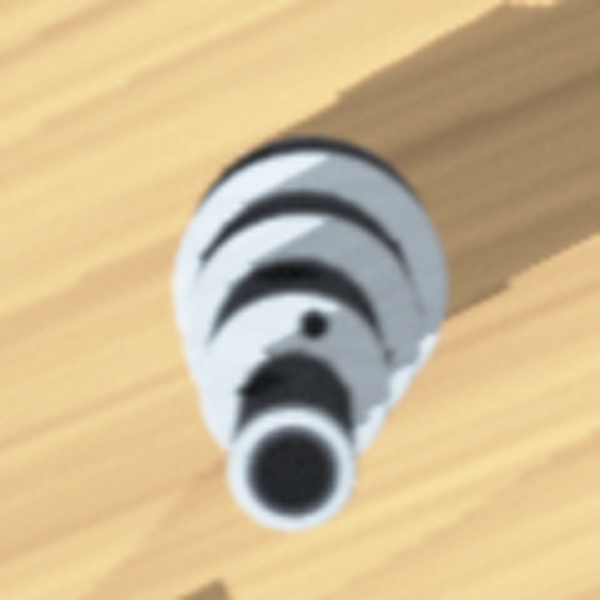

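```bash
python3 - <<'E'
import numpy as np
from h import *
np.set_printoptions(precision=4,suppress=True)
W=dict(np.load("w1.npz"))
for u,v,z in((318.3,203.7,.192),(319.7,187,.144),(321,175,.096),(321.9,167.5,.048)): print(onz(W,u,v,z))
R=np.array([[.922,-.387,0],[-.387,-.922,0],[0,0,-1]])
print(R.T@(np.array([.4763,-.3638,.172])-[.47633,-.36409,.29615])*1e3)
E
```

```text
[ 0.4758 -0.3645  0.192 ]
[ 0.4773 -0.3663  0.144 ]
[ 0.4782 -0.3681  0.096 ]
[ 0.4772 -0.369   0.048 ]
[ -0.1399  -0.2558 124.15  ]
```

Emit:
servo_tool(
  commands=[
    [[0, 0, 0, 40, 0, 0, 0], [0, 0, 0, 75, 0, 0, 0], [0, 0, 0, 105, 0, 0, 0], [0.3, 0, 0, 124, 0, 0, 0], [0.6, 0, 0, 124, 0, 0, 0]],
  ],
)

```text
time_s: 2.75
tcp_pos: [0.4752, -0.3577, 0.1699]
ee_rot: [[0.922, -0.388, -0.007], [-0.388, -0.922, 0.004], [-0.008, -0.001, -1.0]]
wrist_force: [-0.8, 0.2, 0.4]
gripper_width: 0.896
gripper_force: 0.0
```

Emit:
servo_tool(
  commands=[
    [[0.68, 0, 0, 0, 0, 0, 0], [0.72, 0, 0, 0, 0, 0, 0], [0.76, 0, 0, 0, 0, 0, 0], [0.85, 0, 0, 0, 0, 0, 0], [0.9, 0, 0, 0, 0, 0, 0]],
  ],
)

```text
time_s: 3.25
tcp_pos: [0.4774, -0.3592, 0.1742]
ee_rot: [[0.922, -0.387, 0.001], [-0.387, -0.922, -0.0], [0.001, -0.0, -1.0]]
wrist_force: [-0.7, -0.0, -0.1]
gripper_width: 0.446
gripper_force: 0.0
```

Emit:
servo_tool(
  commands=[
    [[0.9, 0, 0, 0, 0, 0, 0], [0.9, 0, 0, 0, 0, 0, 0], [0.9, 0, 0, 0, 0, 0, 0], [0.9, 0, 0, 0, 0, 0, 0], [0.9, 0, 0, 0, 0, 0, 0]],
  ],
)

```text
time_s: 3.75
tcp_pos: [0.4772, -0.3592, 0.1734]
ee_rot: [[0.922, -0.387, -0.0], [-0.387, -0.922, -0.0], [-0.0, 0.0, -1.0]]
wrist_force: [-0.1, -0.9, 0.0]
gripper_width: 0.222
gripper_force: 29.8
```

Emit:
servo_tool(
  commands=[
    [[0.9, 0, 0, -10, 0, 0, 0], [0.9, 0, 0, -25, 0, 0, 0], [0.9, -5, -11, -35, 0, 0, 0], [0.9, -17, -38, -35, 0, 0, 0], [0.9, -34, -76, -35, 0, 0, 0]],
  ],
)

```text
time_s: 4.25
tcp_pos: [0.4754, -0.2754, 0.2091]
ee_rot: [[0.921, -0.39, 0.001], [-0.39, -0.921, -0.0], [0.001, -0.0, -1.0]]
wrist_force: [0.9, 0.5, 0.0]
gripper_width: 0.221
gripper_force: 29.8
```

Emit:
servo_tool(
  commands=[
    [[0.9, -18, -40, 0, 0, 0, 0], [0.9, -36, -80, 0, 0, 0, 0], [0.9, -50, -112, 10, 0, 0, 0], [0.9, -59, -133, 30, 0, 0, 0], [0.9, -65, -147, 55, 0, 0, 0]],
  ],
)

```text
time_s: 4.75
tcp_pos: [0.4728, -0.1129, 0.1547]
ee_rot: [[0.923, -0.385, 0.004], [-0.385, -0.923, 0.001], [0.004, -0.002, -1.0]]
wrist_force: [0.8, -1.3, -2.2]
gripper_width: 0.225
gripper_force: 29.8
```

Emit:
servo_tool(
  commands=[
    [[0.9, 0, 0, 20, 0, 0, 0], [0.9, 0, 0, 35, 0, 0, 0], [0.9, 0, 0, 35, 0, 0, 0], [0.9, 0, 0, 35, 0, 0, 0], [0.9, 0, 0, 35, 0, 0, 0]],
  ],
)

```text
time_s: 5.25
tcp_pos: [0.4731, -0.1151, 0.1197]
ee_rot: [[0.922, -0.387, 0.002], [-0.387, -0.922, -0.0], [0.002, -0.001, -1.0]]
wrist_force: [0.0, 0.3, 0.3]
gripper_width: 0.218
gripper_force: 29.8
```

```bash
cat > cap.py <<'E'
import sys,cv2,numpy as np
from station import r
def cap(cam,name,box=None,k=1):
    c=r.capture(cam);np.savez(name+".npz",**c);a=c["pixels"][:,:,::-1]
    if box: x,y,w,h=box;a=cv2.resize(a[y:y+h,x:x+w],(w*k,h*k),interpolation=cv2.INTER_CUBIC)
    cv2.imwrite(f"pics/{name}.png",a);s=r.sense();print(s["time_s"],s["tcp_pos"],s["wrist_force"],s["gripper_width"])
E
python3 -c "
from cap import *
cap('scene','s2',(150,160,200,150),4);cap('wrist','w2')"
```

```text
5.3 [ 0.47303967 -0.11515971  0.11966996] [-0.38125855 -0.00101025 -0.20589754] 0.22189933862887046
5.35 [ 0.47291007 -0.1152218   0.11953164] [ 0.31553778 -0.22079857 -0.24244348] 0.21860185536221835
```

View pics/w2.png

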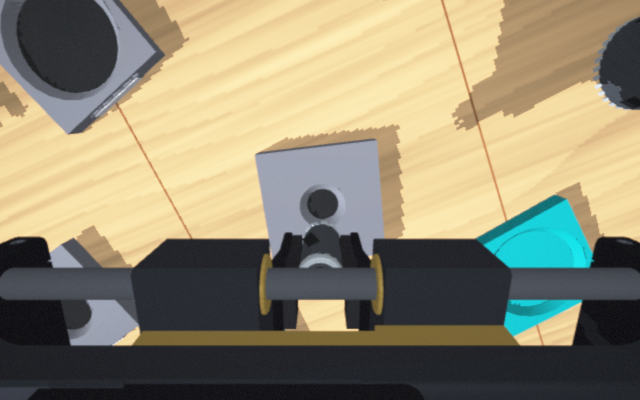

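Wrist view: saw20 is held upright with its top at about (321,263). Pocket20's floor is at (323,203) and its mouth is centred near (322.5,206).

```bash
python3 - <<'E'
import numpy as np
from h import *
np.set_printoptions(precision=4,suppress=True)
W=dict(np.load("w2.npz"))
print(onz(W,323,203,.008),onz(W,322.5,206,.015),"saw top",onz(W,321,262,.1395),"p65",onz(W,67,42,.008))
print(np.array([onz(W,*p,.015) for p in((257,155),(376,140))]))
E
```

```text
[ 0.4701 -0.1148  0.008 ] [ 0.4698 -0.1142  0.015 ] saw top [ 0.4812 -0.1179  0.1395] p65 [0.6505 0.0075 0.008 ]
[[ 0.5258 -0.0841  0.015 ]
 [ 0.5017 -0.1707  0.015 ]]
```

View pics/s2.png

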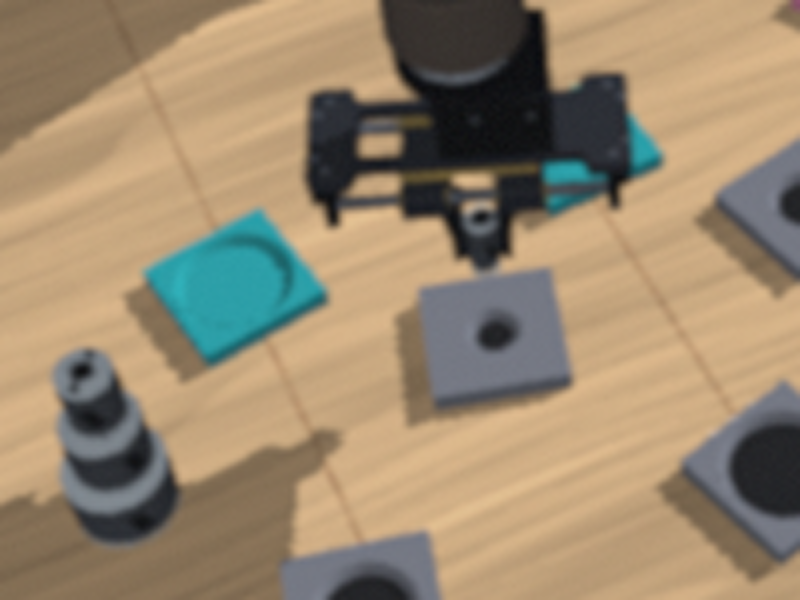

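Scene crop: the saw in the gripper has its top at (482,218), and pocket20's floor is near (497,334). The remaining tower stands straight, with saw35's top at (84,372).

```bash
python3 - <<'E'
import numpy as np
from h import *
np.set_printoptions(precision=4,suppress=True)
W=dict(np.load("s2.npz"))
f=lambda u,v,z:onz(W,(u+.5)/4-.5+150,(v+.5)/4-.5+160,z)
print("saw",f(482,218,.1395),f(486,262,.0915),"pocket",f(497,334,.008),"block",np.mean([f(*p,.015) for p in((418,290),(549,269),(571,380),(435,404))],0),"s35",f(84,372,.144))
E
```

```text
saw [ 0.4766 -0.1154  0.1395] [ 0.4731 -0.1153  0.0915] pocket [ 0.4697 -0.113   0.008 ] block [ 0.4738 -0.1169  0.015 ] s35 [ 0.4786 -0.3662  0.144 ]
```

Emit:
servo_tool(
  commands=[
    [[0.9, -2, 0, 25, 0, 0, 0], [0.9, -2, 0, 45, 0, 0, 0], [0.9, -2, 0, 60, 0, 0, 0], [0.9, -2, 0, 68, 0, 0, 0], [0.9, -2, 0, 75, 0, 0, 0]],
  ],
)

```text
time_s: 5.85
tcp_pos: [0.4709, -0.1146, 0.0435]
ee_rot: [[0.922, -0.387, 0.001], [-0.387, -0.922, -0.0], [0.001, -0.0, -1.0]]
wrist_force: [-0.0, -0.5, -0.3]
gripper_width: 0.223
gripper_force: 29.8
```

Emit:
servo_tool(
  commands=[
    [[0.9, 0, 0, 2, 0, 0, 0], [0.9, 0, 0, 4, 0, 0, 0], [0.9, 0, 0, 6, 0, 0, 0], [0.9, 0, 0, 6, 0, 0, 0], [0.9, 0, 0, 6, 0, 0, 0]],
  ],
)

```text
time_s: 6.35
tcp_pos: [0.4706, -0.1144, 0.0377]
ee_rot: [[0.922, -0.387, 0.001], [-0.387, -0.922, 0.0], [0.001, -0.0, -1.0]]
wrist_force: [-0.8, 0.4, -0.5]
gripper_width: 0.223
gripper_force: 29.8
```

Emit:
servo_tool(
  commands=[
    [[0.9, 0, 0, 0.5, 0, 0, 0], [0.9, 0, 0, 1, 0, 0, 0], [0.9, 0, 0, 1, 0, 0, 0], [0.9, 0, 0, 1, 0, 0, 0], [0.9, 0, 0, 1, 0, 0, 0]],
  ],
)

```text
time_s: 6.85
tcp_pos: [0.4708, -0.1145, 0.0373]
ee_rot: [[0.922, -0.387, 0.001], [-0.387, -0.922, -0.0], [0.001, -0.0, -1.0]]
wrist_force: [-1.3, -0.9, 5.4]
gripper_width: 0.221
gripper_force: 29.8
```

Emit:
servo_tool(
  commands=[
    [[0.7, 0, 0, 0, 0, 0, 0], [0.55, 0, 0, 0, 0, 0, 0], [0.3, 0, 0, 0, 0, 0, 0], [0, 0, 0, 0, 0, 0, 0], [0, 0, 0, 0, 0, 0, 0]],
  ],
)

```text
time_s: 7.35
tcp_pos: [0.4704, -0.1144, 0.0363]
ee_rot: [[0.922, -0.387, -0.0], [-0.387, -0.922, -0.0], [-0.0, 0.0, -1.0]]
wrist_force: [0.1, 0.1, 0.6]
gripper_width: 0.576
gripper_force: 0.0
```

Emit:
servo_tool(
  commands=[
    [[0, 0, 0, -10, 0, 0, 0], [0, 0, 0, -35, 0, 0, 0], [0, 0, 0, -75, 0, 0, 0], [0, 5, 11, -120, 0, 0, 0], [0, 16, 36, -155, 0, 0, 0]],
  ],
)

```text
time_s: 7.85
tcp_pos: [0.4719, -0.1534, 0.1952]
ee_rot: [[0.923, -0.384, 0.004], [-0.384, -0.923, -0.0], [0.004, -0.001, -1.0]]
wrist_force: [0.7, 0.3, 0.6]
gripper_width: 0.978
gripper_force: 0.0
```

Emit:
servo_tool(
  commands=[
    [[0, 18, 40, -5, 0, 0, 0], [0, 37, 83, -7, 0, 0, 0], [0, 57, 126, -7, 0, 0, 0], [0, 77, 168, -7, 0, 0, 0], [0, 88, 193, -7, 0, 0, 0]],
  ],
)

```text
time_s: 8.35
tcp_pos: [0.4772, -0.3688, 0.199]
ee_rot: [[0.921, -0.389, 0.001], [-0.389, -0.921, -0.001], [0.001, 0.0, -1.0]]
wrist_force: [-0.3, 0.5, -0.3]
gripper_width: 1.004
gripper_force: 0.0
```

Emit:
servo_tool(
  commands=[
    [[0, 0, 0, 0, 0, 0, 0], [0, 0, 0, 0, 0, 0, 0], [0, 0, 0, 0, 0, 0, 0], [0, 0, 0, 0, 0, 0, 0], [0, 0, 0, 0, 0, 0, 0]],
  ],
)

```text
time_s: 8.85
tcp_pos: [0.4779, -0.3649, 0.1989]
ee_rot: [[0.923, -0.386, 0.0], [-0.386, -0.923, -0.0], [0.0, -0.0, -1.0]]
wrist_force: [0.1, -0.9, 0.5]
gripper_width: 0.998
gripper_force: 0.0
```

```bash
python3 -c "
from cap import *
cap('wrist','w3')"
```

```text
8.9 [ 0.47785395 -0.36499087  0.19883957] [-0.12714246 -0.67224555 -0.13227584] 0.9987356244917205
```

View pics/w3.png

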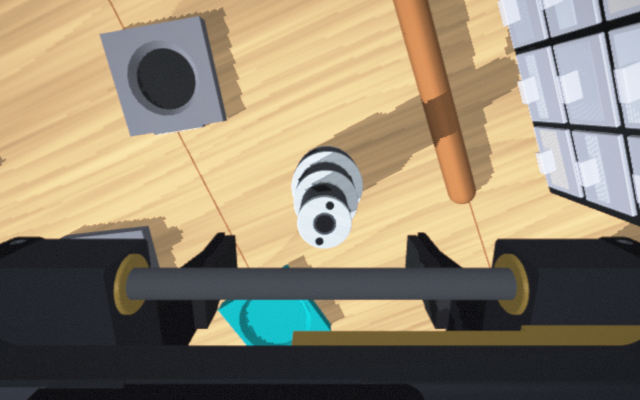

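Wrist view: saw35's top is at (325,221), saw65's top is centred near (326.5,182), and pocket50's floor is at (166,77).

```bash
python3 - <<'E'
import numpy as np
from h import *
np.set_printoptions(precision=4,suppress=True)
W=dict(np.load("w3.npz"))
print(onz(W,325,221,.144),onz(W,326.5,183,.048),"p50",onz(W,166,77,.008),np.mean([onz(W,*p,.015) for p in((101,34),(204,16),(225,121),(131,136))],0))
R=np.array([[.922,-.387,0],[-.387,-.922,0],[0,0,-1]])
t=onz(W,325,221,.144);t[2]=.125
print(R.T@(t-[.4779,-.3649,.1989])*1e3)
E
```

```text
[ 0.4782 -0.367   0.144 ] [ 0.4804 -0.3706  0.048 ] p50 [ 0.6256 -0.2665  0.008 ] [ 0.6228 -0.2678  0.015 ]
[ 1.1388  1.8352 73.9   ]
```

Emit:
servo_tool(
  commands=[
    [[0, 1, 1.5, 20, 0, 0, 0], [0, 1, 1.5, 45, 0, 0, 0], [0, 1, 1.5, 65, 0, 0, 0], [0.1, 1, 1.5, 74, 0, 0, 0], [0.3, 1, 1.5, 74, 0, 0, 0]],
  ],
)

```text
time_s: 9.4
tcp_pos: [0.4774, -0.367, 0.1233]
ee_rot: [[0.922, -0.387, -0.003], [-0.387, -0.922, 0.001], [-0.003, 0.0, -1.0]]
wrist_force: [-0.6, 0.7, -0.3]
gripper_width: 0.894
gripper_force: 0.0
```

Emit:
servo_tool(
  commands=[
    [[0.45, 0, 0, 0, 0, 0, 0], [0.55, 0, 0, 0, 0, 0, 0], [0.6, 0, 0, 0, 0, 0, 0], [0.7, 0, 0, 0, 0, 0, 0], [0.75, 0, 0, 0, 0, 0, 0]],
  ],
)

```text
time_s: 9.9
tcp_pos: [0.4781, -0.3677, 0.1249]
ee_rot: [[0.922, -0.387, 0.001], [-0.387, -0.922, -0.0], [0.001, -0.0, -1.0]]
wrist_force: [0.8, -0.0, 0.6]
gripper_width: 0.447
gripper_force: 0.0
```

Emit:
servo_tool(
  commands=[
    [[0.75, 0, 0, 0, 0, 0, 0], [0.75, 0, 0, 0, 0, 0, 0], [0.75, 0, 0, 0, 0, 0, 0], [0.75, 0, 0, 0, 0, 0, 0], [0.75, 0, 0, 0, 0, 0, 0]],
  ],
)

```text
time_s: 10.4
tcp_pos: [0.478, -0.3677, 0.1247]
ee_rot: [[0.922, -0.387, 0.0], [-0.387, -0.922, -0.0], [0.0, 0.0, -1.0]]
wrist_force: [-0.4, 0.1, 2.1]
gripper_width: 0.396
gripper_force: 30.0
```

Emit:
servo_tool(
  commands=[
    [[0.75, 0, 0, -10, 0, 0, 0], [0.75, 0, 0, -28, 0, 0, 0], [0.75, -5, -11, -42, 0, 0, 0], [0.75, -20, -45, -50, 0, 0, 0], [0.75, -39, -89, -50, 0, 0, 0]],
  ],
)

```text
time_s: 10.9
tcp_pos: [0.4772, -0.2702, 0.1761]
ee_rot: [[0.921, -0.39, 0.004], [-0.39, -0.921, -0.001], [0.004, -0.0, -1.0]]
wrist_force: [1.5, -0.2, -0.6]
gripper_width: 0.399
gripper_force: 30.0
```

Emit:
servo_tool(
  commands=[
    [[0.75, -19, -44, 0, 0, 0, 0], [0.75, -38, -88, 0, 0, 0, 0], [0.75, -57, -131, 0, 0, 0, 0], [0.75, -76, -175, 0, 0, 0, 0], [0.75, -95, -218, 0, 0, 0, 0]],
  ],
)

```text
time_s: 11.4
tcp_pos: [0.4726, -0.0303, 0.1752]
ee_rot: [[0.922, -0.387, 0.001], [-0.387, -0.922, 0.001], [0.001, -0.001, -1.0]]
wrist_force: [0.9, -0.9, -0.6]
gripper_width: 0.396
gripper_force: 30.0
```

Emit:
servo_tool(
  commands=[
    [[0.75, -18, -42, 0, 0, 0, 0], [0.75, -37, -84, 5, 0, 0, 0], [0.75, -53, -121, 15, 0, 0, 0], [0.75, -61, -138, 30, 0, 0, 0], [0.75, -64, -143, 45, 0, 0, 0]],
  ],
)

```text
time_s: 11.9
tcp_pos: [0.4695, 0.1268, 0.1299]
ee_rot: [[0.923, -0.384, 0.002], [-0.384, -0.923, 0.001], [0.001, -0.002, -1.0]]
wrist_force: [0.2, -1.1, -1.2]
gripper_width: 0.393
gripper_force: 30.0
```

Emit:
servo_tool(
  commands=[
    [[0.75, 0, 0, 10, 0, 0, 0], [0.75, 0, 0, 10, 0, 0, 0], [0.75, 0, 0, 10, 0, 0, 0], [0.75, 0, 0, 10, 0, 0, 0], [0.75, 0, 0, 10, 0, 0, 0]],
  ],
)

```text
time_s: 12.4
tcp_pos: [0.4702, 0.1237, 0.1202]
ee_rot: [[0.922, -0.388, 0.001], [-0.388, -0.922, 0.001], [0.001, -0.001, -1.0]]
wrist_force: [0.5, -0.9, -0.1]
gripper_width: 0.394
gripper_force: 30.0
```

```bash
python3 -c "
from cap import *
cap('scene','s4',(150,160,320,180),1);cap('wrist','w4')
import cv2,numpy as np
a=np.load('s4.npz')['pixels'][160:310,160:400,::-1];b=np.load('w4.npz')['pixels'][100:300,160:480,::-1]
cv2.imwrite('pics/c4.png',np.vstack([cv2.resize(a,(480,300),interpolation=2),cv2.resize(b,(480,300),interpolation=2)]))"
```

```text
12.45 [0.4701121  0.12372972 0.12011045] [-0.46290388  0.09145403 -0.66943185] 0.3905383859105694
12.5 [0.47003815 0.12374366 0.1199866 ] [-0.30343585 -0.5182168  -0.85181352] 0.39251903991863396
```

View pics/c4.png

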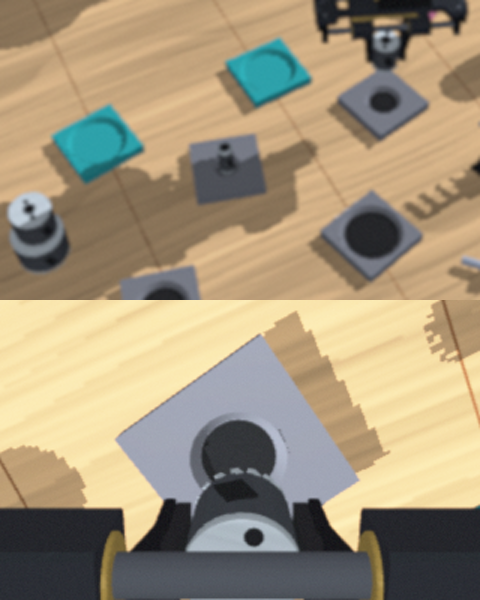

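The saw20 stands upright in its pocket. In the wrist half, pocket35's floor is centred near (240,455) in the composite, and saw35 is held upright with its teeth ring near (243,490).

```bash
python3 - <<'E'
import numpy as np
from h import *
np.set_printoptions(precision=4,suppress=True)
W=dict(np.load("w4.npz"));S=dict(np.load("s4.npz"))
f=lambda u,v,z:onz(W,(u+.5)/1.5-.5+160,(v-300+.5)/1.5-.5+100,z)
g=lambda u,v,z:onz(S,(u+.5)/2-.5+160,(v+.5)/2-.5+160,z)
print("p35 w",f(240,455,.008),f(239,461,.015),"s",np.mean([g(*p,.015) for p in((383,66),(429,102),(382,138),(338,102))],0))
print("saw w",f(243,503,.0915),"top s",g(386,43,.139))
E
```

```text
p35 w [0.4677 0.1266 0.008 ] [0.4668 0.1276 0.015 ] s [0.4723 0.124  0.015 ]
saw w [0.4719 0.1232 0.0915] top s [0.4748 0.1209 0.139 ]
```

Emit:
servo_tool(
  commands=[
    [[0.75, -4, -1.5, 25, 0, 0, 0], [0.75, -4, -1.5, 45, 0, 0, 0], [0.75, -4, -1.5, 60, 0, 0, 0], [0.75, -4, -1.5, 68, 0, 0, 0], [0.75, -4, -1.5, 75, 0, 0, 0]],
  ],
)

```text
time_s: 13.0
tcp_pos: [0.4669, 0.1269, 0.0442]
ee_rot: [[0.922, -0.387, 0.0], [-0.387, -0.922, 0.0], [0.0, -0.0, -1.0]]
wrist_force: [0.5, -0.7, -0.1]
gripper_width: 0.39
gripper_force: 30.0
```

Emit:
servo_tool(
  commands=[
    [[0.75, 0, 0, 2, 0, 0, 0], [0.75, 0, 0, 4, 0, 0, 0], [0.75, 0, 0, 6, 0, 0, 0], [0.75, 0, 0, 7, 0, 0, 0], [0.75, 0, 0, 7, 0, 0, 0]],
  ],
)

```text
time_s: 13.5
tcp_pos: [0.4667, 0.127, 0.0376]
ee_rot: [[0.922, -0.387, 0.0], [-0.387, -0.922, 0.0], [0.0, -0.0, -1.0]]
wrist_force: [0.0, 0.3, -1.1]
gripper_width: 0.394
gripper_force: 30.0
```

Emit:
servo_tool(
  commands=[
    [[0.75, 0, 0, 0.5, 0, 0, 0], [0.75, 0, 0, 1, 0, 0, 0], [0.75, 0, 0, 1.5, 0, 0, 0], [0.75, 0, 0, 1.5, 0, 0, 0], [0.75, 0, 0, 1.5, 0, 0, 0]],
  ],
)

```text
time_s: 14.0
tcp_pos: [0.4668, 0.127, 0.0367]
ee_rot: [[0.922, -0.387, 0.0], [-0.387, -0.922, 0.0], [0.0, -0.0, -1.0]]
wrist_force: [-1.5, -0.1, 5.7]
gripper_width: 0.388
gripper_force: 30.0
```

Emit:
servo_tool(
  commands=[
    [[0.5, 0, 0, 0, 0, 0, 0], [0.3, 0, 0, 0, 0, 0, 0], [0, 0, 0, 0, 0, 0, 0], [0, 0, 0, 0, 0, 0, 0], [0, 0, 0, 0, 0, 0, 0]],
  ],
)

```text
time_s: 14.5
tcp_pos: [0.4666, 0.1269, 0.0358]
ee_rot: [[0.922, -0.387, -0.0], [-0.387, -0.922, -0.0], [-0.0, 0.0, -1.0]]
wrist_force: [0.5, 0.5, 0.7]
gripper_width: 0.762
gripper_force: 0.0
```

Emit:
servo_tool(
  commands=[
    [[0, 0, 0, -10, 0, 0, 0], [0, 0, 0, -35, 0, 0, 0], [0, 0, 0, -75, 0, 0, 0], [0, 8, 18, -105, 0, 0, 0], [0, 25, 56, -115, 0, 0, 0]],
  ],
)

```text
time_s: 15.0
tcp_pos: [0.4707, 0.0673, 0.1554]
ee_rot: [[0.924, -0.383, 0.009], [-0.383, -0.924, 0.003], [0.007, -0.006, -1.0]]
wrist_force: [0.8, -0.2, -0.8]
gripper_width: 0.997
gripper_force: 0.0
```

Emit:
servo_tool(
  commands=[
    [[0, 19, 43, 0, 0, 0, 0], [0, 38, 86, 0, 0, 0, 0], [0, 57, 129, 0, 0, 0, 0], [0, 76, 172, 0, 0, 0, 0], [0, 96, 215, 0, 0, 0, 0]],
  ],
)

```text
time_s: 15.5
tcp_pos: [0.4729, -0.1717, 0.152]
ee_rot: [[0.922, -0.387, 0.001], [-0.387, -0.922, -0.0], [0.001, -0.0, -1.0]]
wrist_force: [1.1, 0.9, 0.6]
gripper_width: 0.998
gripper_force: 0.0
```

Emit:
servo_tool(
  commands=[
    [[0, 19, 42, 0, 0, 0, 0], [0, 38, 85, 0, 0, 0, 0], [0, 57, 128, 0, 0, 0, 0], [0, 73, 163, 0, 0, 0, 0], [0, 81, 180, 0, 0, 0, 0]],
  ],
)

```text
time_s: 16.0
tcp_pos: [0.4777, -0.3703, 0.1514]
ee_rot: [[0.921, -0.39, 0.0], [-0.39, -0.921, -0.001], [0.001, 0.0, -1.0]]
wrist_force: [-0.1, 1.3, 0.1]
gripper_width: 1.001
gripper_force: 0.0
```

Emit:
servo_tool(
  commands=[
    [[0, 0, 0, 0, 0, 0, 0], [0, 0, 0, 0, 0, 0, 0], [0, 0, 0, 0, 0, 0, 0], [0, 0, 0, 0, 0, 0, 0], [0, 0, 0, 0, 0, 0, 0]],
  ],
)

```text
time_s: 16.5
tcp_pos: [0.4784, -0.3663, 0.1513]
ee_rot: [[0.922, -0.386, 0.0], [-0.386, -0.922, -0.0], [0.0, -0.0, -1.0]]
wrist_force: [0.5, 0.4, -0.4]
gripper_width: 1.001
gripper_force: 0.0
```

```bash
python3 -c "
from cap import *
cap('side','s5');cap('wrist','w5')
a=np.load('s5.npz')['pixels'][150:350,240:420,::-1];b=np.load('w5.npz')['pixels'][:,:,::-1]
cv2.imwrite('pics/c5.png',np.hstack([cv2.resize(a,(320,356),interpolation=2),b[:356,20:480]]))"
```

```text
16.55 [ 0.47837963 -0.36637381  0.15125437] [0.46327779 1.00279538 0.41327695] 0.9988057431175562
16.6 [ 0.47836899 -0.3665395   0.15121709] [-0.92942039 -0.04142196 -0.17063795] 1.0015116769436105
```

View pics/c5.png

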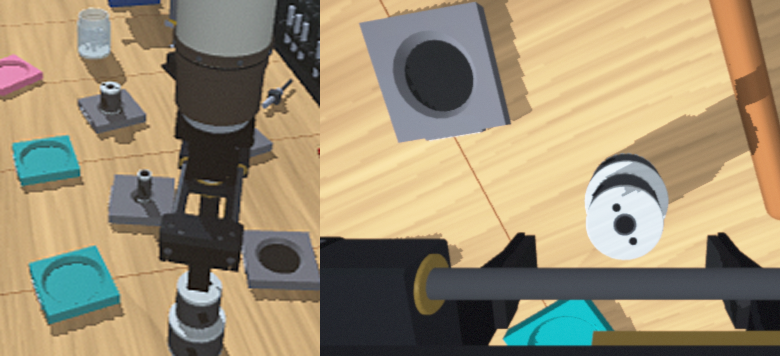

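Saw20 and saw35 are seated upright. In the wrist half, saw50's top is at (324.5,224), saw65's centre is near (326.5,196), and pocket50's floor is at (139,76), all in full-picture pixels.

```bash
python3 - <<'E'
import numpy as np
from h import *
np.set_printoptions(precision=4,suppress=True)
W=dict(np.load("w5.npz"))
t=onz(W,324.5,224,.096);print(t,onz(W,326.5,196,.048),"p50",onz(W,139,76,.008))
R=np.array([[.922,-.387,0],[-.387,-.922,0],[0,0,-1]])
t[2]=.077;print(R.T@(t-[.47837,-.36645,.15125])*1e3)
E
```

```text
[ 0.4769 -0.3674  0.096 ] [ 0.4816 -0.3716  0.048 ] p50 [ 0.6241 -0.2656  0.008 ]
[-0.988   1.4922 74.25  ]
```

Emit:
servo_tool(
  commands=[
    [[0, 0, 1.5, 20, 0, 0, 0], [0, 0, 1.5, 45, 0, 0, 0], [0, 0, 1.5, 65, 0, 0, 0], [0.1, 0, 1.5, 74, 0, 0, 0], [0.2, 0, 1.5, 74, 0, 0, 0]],
  ],
)

```text
time_s: 17.1
tcp_pos: [0.4769, -0.3681, 0.0757]
ee_rot: [[0.922, -0.387, -0.003], [-0.387, -0.922, 0.001], [-0.003, -0.0, -1.0]]
wrist_force: [-0.5, -0.1, -0.7]
gripper_width: 0.893
gripper_force: 0.0
```

Emit:
servo_tool(
  commands=[
    [[0.3, 0, 0, 0, 0, 0, 0], [0.36, 0, 0, 0, 0, 0, 0], [0.4, 0, 0, 0, 0, 0, 0], [0.45, 0, 0, 0, 0, 0, 0], [0.55, 0, 0, 0, 0, 0, 0]],
  ],
)

```text
time_s: 17.6
tcp_pos: [0.4778, -0.3687, 0.0776]
ee_rot: [[0.922, -0.387, 0.001], [-0.387, -0.922, -0.001], [0.001, 0.0, -1.0]]
wrist_force: [1.2, 0.7, 2.0]
gripper_width: 0.564
gripper_force: 30.0
```

Emit:
servo_tool(
  commands=[
    [[0.6, 0, 0, 0, 0, 0, 0], [0.6, 0, 0, 0, 0, 0, 0], [0.6, 0, 0, 0, 0, 0, 0], [0.6, 0, 0, 0, 0, 0, 0], [0.6, 0, 0, 0, 0, 0, 0]],
  ],
)

```text
time_s: 18.1
tcp_pos: [0.4778, -0.3687, 0.0776]
ee_rot: [[0.922, -0.387, 0.001], [-0.387, -0.922, -0.001], [0.001, 0.0, -1.0]]
wrist_force: [-0.2, 1.6, 5.1]
gripper_width: 0.568
gripper_force: 30.0
```

Emit:
servo_tool(
  commands=[
    [[0.6, 0, 0, -8, 0, 0, 0], [0.6, 0, 0, -25, 0, 0, 0], [0.6, 4, -7, -40, 0, 0, 0], [0.6, 16, -26, -48, 0, 0, 0], [0.6, 35, -57, -48, 0, 0, 0]],
  ],
)

```text
time_s: 18.6
tcp_pos: [0.5317, -0.3302, 0.1262]
ee_rot: [[0.921, -0.39, 0.001], [-0.39, -0.921, -0.0], [0.001, -0.0, -1.0]]
wrist_force: [1.2, 0.1, -1.8]
gripper_width: 0.57
gripper_force: 30.0
```

Emit:
servo_tool(
  commands=[
    [[0.6, 20, -32, 0, 0, 0, 0], [0.6, 39, -61, 0, 0, 0, 0], [0.6, 52, -82, 0, 0, 0, 0], [0.6, 58, -92, 0, 0, 0, 0], [0.6, 59, -94, 0, 0, 0, 0]],
  ],
)

```text
time_s: 19.1
tcp_pos: [0.6231, -0.2648, 0.124]
ee_rot: [[0.922, -0.386, -0.001], [-0.386, -0.922, 0.001], [-0.001, 0.0, -1.0]]
wrist_force: [-0.6, -0.5, -1.4]
gripper_width: 0.57
gripper_force: 30.0
```

Emit:
servo_tool(
  commands=[
    [[0.6, 0, 0, 0, 0, 0, 0], [0.6, 0, 0, 0, 0, 0, 0], [0.6, 0, 0, 0, 0, 0, 0], [0.6, 0, 0, 0, 0, 0, 0], [0.6, 0, 0, 0, 0, 0, 0]],
  ],
)

```text
time_s: 19.6
tcp_pos: [0.6223, -0.2662, 0.1252]
ee_rot: [[0.922, -0.388, 0.0], [-0.388, -0.922, -0.0], [0.0, -0.0, -1.0]]
wrist_force: [-0.0, -0.5, -1.4]
gripper_width: 0.566
gripper_force: 30.0
```

```bash
python3 -c "
from cap import *
cap('scene','s6');cap('wrist','w6')
a=np.load('s6.npz')['pixels'][210:360,140:300,::-1];b=np.load('w6.npz')['pixels'][100:300,200:500,::-1]
cv2.imwrite('pics/c6.png',np.hstack([cv2.resize(a,(320,300),interpolation=2),cv2.resize(b,(450,300),interpolation=2)]))"
```

```text
19.65 [ 0.62246171 -0.26608127  0.12513884] [ 0.24713952 -0.17031402 -0.77224962] 0.5691902908928389
19.7 [ 0.62253645 -0.26599447  0.12506499] [-0.17134046  0.31999664 -0.93324014] 0.5680571098024185
```

View pics/c6.png

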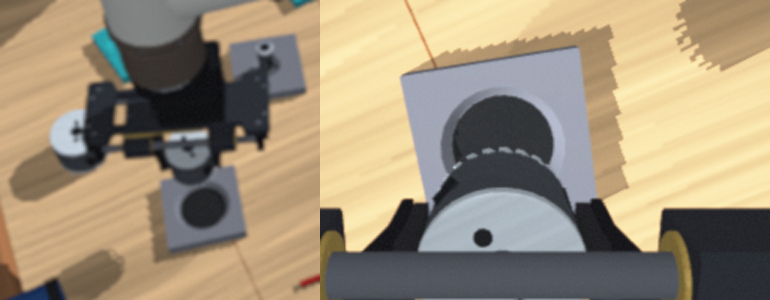

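```bash
python3 - <<'E'
import numpy as np
from h import *
np.set_printoptions(precision=4,suppress=True)
W=dict(np.load("w6.npz"))
f=lambda u,v,z:onz(W,(u-320+.5)/1.5-.5+200,(v+.5)/1.5-.5+100,z)
R=np.array([[.922,-.387,0],[-.387,-.922,0],[0,0,-1]]);T=np.array([.6225,-.266,.125])
p=f(503,146,.008);print(p,R.T@(p-T)*1e3)
for u,v,z in((503,96,.008),(453,140,.008),(553,140,.008),(502,90,.015),(505,148,.0955),(502,187,.1435)): print(R.T@(f(u,v,z)-T)*1e3)
E
```

```text
[ 0.6227 -0.2661  0.008 ] [  0.2445   0.0595 117.    ]
[ 27.6798   0.043  117.    ]
[  3.6155 -27.0651 117.    ]
[  3.6133  27.1777 117.    ]
[ 31.9613  -0.4902 110.    ]
[22.9904  0.5812 29.5   ]
[ 24.8948  -0.5428 -18.5   ]
```

Saw50 and pocket50 line up within about 1 mm, so I'll lower straight down.

Emit:
servo_tool(
  commands=[
    [[0.6, 0, 0, 25, 0, 0, 0], [0.6, 0, 0, 48, 0, 0, 0], [0.6, 0, 0, 64, 0, 0, 0], [0.6, 0, 0, 73, 0, 0, 0], [0.6, 0, 0, 80, 0, 0, 0]],
  ],
)

```text
time_s: 20.2
tcp_pos: [0.6228, -0.2658, 0.0444]
ee_rot: [[0.922, -0.387, -0.0], [-0.387, -0.922, -0.0], [-0.0, 0.0, -1.0]]
wrist_force: [0.4, -0.0, -1.0]
gripper_width: 0.564
gripper_force: 30.0
```

Emit:
servo_tool(
  commands=[
    [[0.6, 0, 0, 2, 0, 0, 0], [0.6, 0, 0, 4, 0, 0, 0], [0.6, 0, 0, 6, 0, 0, 0], [0.6, 0, 0, 7, 0, 0, 0], [0.6, 0, 0, 7, 0, 0, 0]],
  ],
)

```text
time_s: 20.7
tcp_pos: [0.6228, -0.2658, 0.0382]
ee_rot: [[0.922, -0.387, 0.0], [-0.387, -0.922, -0.0], [0.0, -0.0, -1.0]]
wrist_force: [0.2, -0.0, -1.0]
gripper_width: 0.57
gripper_force: 30.0
```

Emit:
servo_tool(
  commands=[
    [[0.6, 0, 0, 0.5, 0, 0, 0], [0.6, 0, 0, 1, 0, 0, 0], [0.6, 0, 0, 1, 0, 0, 0], [0.6, 0, 0, 1, 0, 0, 0], [0.6, 0, 0, 1, 0, 0, 0]],
  ],
)

```text
time_s: 21.2
tcp_pos: [0.6229, -0.2658, 0.0376]
ee_rot: [[0.922, -0.387, 0.0], [-0.387, -0.922, -0.0], [0.001, 0.0, -1.0]]
wrist_force: [-1.6, 0.9, 4.2]
gripper_width: 0.566
gripper_force: 30.0
```

Emit:
servo_tool(
  commands=[
    [[0.3, 0, 0, 0, 0, 0, 0], [0.15, 0, 0, 0, 0, 0, 0], [0, 0, 0, 0, 0, 0, 0], [0, 0, 0, 0, 0, 0, 0], [0, 0, 0, 0, 0, 0, 0]],
  ],
)

```text
time_s: 21.7
tcp_pos: [0.6227, -0.2658, 0.0367]
ee_rot: [[0.922, -0.387, -0.0], [-0.387, -0.922, -0.0], [-0.0, 0.0, -1.0]]
wrist_force: [-0.4, 0.3, 0.1]
gripper_width: 0.936
gripper_force: 0.0
```

Emit:
servo_tool(
  commands=[
    [[0, 0, 0, -10, 0, 0, 0], [0, 0, 0, -35, 0, 0, 0], [0, 0, 0, -65, 0, 0, 0], [0, -6, 10, -80, 0, 0, 0], [0, -22, 36, -83, 0, 0, 0]],
  ],
)

```text
time_s: 22.2
tcp_pos: [0.5907, -0.2904, 0.1232]
ee_rot: [[0.923, -0.385, 0.006], [-0.385, -0.923, -0.002], [0.007, -0.001, -1.0]]
wrist_force: [-0.3, -0.6, -0.7]
gripper_width: 1.001
gripper_force: 0.0
```

Emit:
servo_tool(
  commands=[
    [[0, -22, 36, 0, 0, 0, 0], [0, -44, 71, 0, 0, 0, 0], [0, -60, 97, 0, 0, 0, 0], [0, -68, 110, 0, 0, 0, 0], [0, -71, 115, 0, 0, 0, 0]],
  ],
)

```text
time_s: 22.7
tcp_pos: [0.4769, -0.3699, 0.1203]
ee_rot: [[0.921, -0.389, 0.0], [-0.389, -0.921, 0.0], [0.0, -0.0, -1.0]]
wrist_force: [0.3, 0.4, 0.2]
gripper_width: 0.997
gripper_force: 0.0
```

Emit:
servo_tool(
  commands=[
    [[0, 0, 0, 0, 0, 0, 0], [0, 0, 0, 0, 0, 0, 0], [0, 0, 0, 0, 0, 0, 0], [0, 0, 0, 0, 0, 0, 0], [0, 0, 0, 0, 0, 0, 0]],
  ],
)

```text
time_s: 23.2
tcp_pos: [0.479, -0.3685, 0.1198]
ee_rot: [[0.922, -0.386, -0.0], [-0.386, -0.922, 0.0], [-0.0, -0.0, -1.0]]
wrist_force: [-0.4, -0.0, -0.0]
gripper_width: 1.001
gripper_force: 0.0
```

```bash
python3 -c "
from cap import *
cap('scene','s7');cap('wrist','w7')
a=np.load('s7.npz')['pixels'][150:350,140:300,::-1];b=np.load('w7.npz')['pixels'][40:340,120:520,::-1]
cv2.imwrite('pics/c7.png',np.hstack([cv2.resize(a,(320,400),interpolation=2),cv2.resize(b,(480,400))[:, :]]))"
```

```text
23.25 [ 0.47889609 -0.36857003  0.11981229] [-0.47597081 -0.51988956 -0.17210801] 1.0013271374855612
23.3 [ 0.4788107  -0.36865359  0.11985472] [-0.5233416  -0.80255923 -0.64954262] 1.0004842551731925
```

View pics/c7.png

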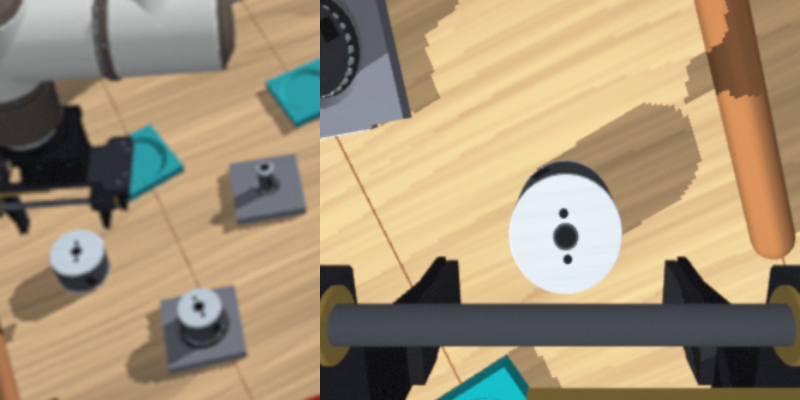

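Saw50 is seated upright. In the wrist half, saw65's top is centred at (565.5,235) in the composite, which is (324.6,216) in the full picture.

```bash
python3 - <<'E'
import numpy as np
from h import *
np.set_printoptions(precision=4,suppress=True)
W=dict(np.load("w7.npz"));S=dict(np.load("s7.npz"))
t=onz(W,324.6,216,.048);print(t,"scene",onz(S,140+77.5/2,150+250/2,.048))
R=np.array([[.922,-.387,0],[-.387,-.922,0],[0,0,-1]])
t[2]=.029;print(R.T@(t-[.4788,-.3686,.1198])*1e3)
E
```

```text
[ 0.4773 -0.3698  0.048 ] scene [ 0.4773 -0.3683  0.048 ]
[-0.9555  1.7045 90.8   ]
```

Emit:
servo_tool(
  commands=[
    [[0, -1, 1, 25, 0, 0, 0], [0, -1, 1, 50, 0, 0, 0], [0, -1, 1, 70, 0, 0, 0], [0, -1, 1, 84, 0, 0, 0], [0, -1, 1, 90, 0, 0, 0]],
  ],
)

```text
time_s: 23.8
tcp_pos: [0.4766, -0.3691, 0.0285]
ee_rot: [[0.922, -0.387, -0.002], [-0.387, -0.922, 0.001], [-0.002, -0.0, -1.0]]
wrist_force: [-0.1, -0.7, 0.1]
gripper_width: 1.003
gripper_force: 0.0
```

Emit:
servo_tool(
  commands=[
    [[0.15, 0, 0, 0, 0, 0, 0], [0.2, 0, 0, 0, 0, 0, 0], [0.25, 0, 0, 0, 0, 0, 0], [0.35, 0, 0, 0, 0, 0, 0], [0.45, 0, 0, 0, 0, 0, 0]],
  ],
)

```text
time_s: 24.3
tcp_pos: [0.4777, -0.3698, 0.031]
ee_rot: [[0.922, -0.387, 0.002], [-0.387, -0.922, -0.001], [0.002, 0.0, -1.0]]
wrist_force: [0.4, -0.1, 2.8]
gripper_width: 0.742
gripper_force: 30.0
```

Emit:
servo_tool(
  commands=[
    [[0.45, 0, 0, 0, 0, 0, 0], [0.45, 0, 0, 0, 0, 0, 0], [0.45, 0, 0, 0, 0, 0, 0], [0.45, 0, 0, 0, 0, 0, 0], [0.45, 0, 0, 0, 0, 0, 0]],
  ],
)

```text
time_s: 24.8
tcp_pos: [0.4777, -0.3698, 0.031]
ee_rot: [[0.922, -0.387, 0.001], [-0.387, -0.922, -0.001], [0.002, 0.0, -1.0]]
wrist_force: [-0.8, 0.4, 6.6]
gripper_width: 0.745
gripper_force: 30.0
```

Emit:
servo_tool(
  commands=[
    [[0.45, 0, 0, -10, 0, 0, 0], [0.45, 0, 0, -35, 0, 0, 0], [0.45, 0, 0, -70, 0, 0, 0], [0.45, 0, -12, -94, 0, 0, 0], [0.45, 1, -43, -94, 0, 0, 0]],
  ],
)

```text
time_s: 25.3
tcp_pos: [0.4962, -0.3321, 0.128]
ee_rot: [[0.921, -0.39, 0.007], [-0.39, -0.921, -0.003], [0.008, 0.0, -1.0]]
wrist_force: [1.4, -0.2, -1.5]
gripper_width: 0.743
gripper_force: 30.0
```

Emit:
servo_tool(
  commands=[
    [[0.45, 1, -40, 0, 0, 0, 0], [0.45, 2, -80, 0, 0, 0, 0], [0.45, 4, -120, 0, 0, 0, 0], [0.45, 5, -160, 0, 0, 0, 0], [0.45, 6, -200, 0, 0, 0, 0]],
  ],
)

```text
time_s: 25.8
tcp_pos: [0.5775, -0.1464, 0.1236]
ee_rot: [[0.922, -0.388, -0.002], [-0.388, -0.922, 0.001], [-0.002, 0.0, -1.0]]
wrist_force: [-0.1, -0.8, -1.4]
gripper_width: 0.74
gripper_force: 30.0
```

Emit:
servo_tool(
  commands=[
    [[0.45, 1, -40, 0, 0, 0, 0], [0.45, 2, -80, 0, 0, 0, 0], [0.45, 3, -120, 0, 0, 0, 0], [0.45, 5, -155, 0, 0, 0, 0], [0.45, 5, -170, 0, 0, 0, 0]],
  ],
)

```text
time_s: 26.3
tcp_pos: [0.6489, 0.0096, 0.1233]
ee_rot: [[0.923, -0.385, -0.001], [-0.385, -0.923, 0.0], [-0.001, -0.0, -1.0]]
wrist_force: [-1.0, 0.1, -1.6]
gripper_width: 0.743
gripper_force: 30.0
```

Emit:
servo_tool(
  commands=[
    [[0.45, 0, 0, 0, 0, 0, 0], [0.45, 0, 0, 0, 0, 0, 0], [0.45, 0, 0, 0, 0, 0, 0], [0.45, 0, 0, 0, 0, 0, 0], [0.45, 0, 0, 0, 0, 0, 0]],
  ],
)

```text
time_s: 26.8
tcp_pos: [0.6479, 0.0057, 0.1241]
ee_rot: [[0.921, -0.389, -0.0], [-0.389, -0.921, 0.0], [-0.0, 0.0, -1.0]]
wrist_force: [0.1, 0.8, -1.6]
gripper_width: 0.74
gripper_force: 30.0
```

```bash
python3 -c "
from cap import *
cap('wrist','w8',(170,90,300,200),2)"
```

```text
26.85 [0.64800535 0.00581001 0.1241317 ] [ 0.11584533  0.13549334 -1.91097565] 0.7362286925040628
```

View pics/w8.png

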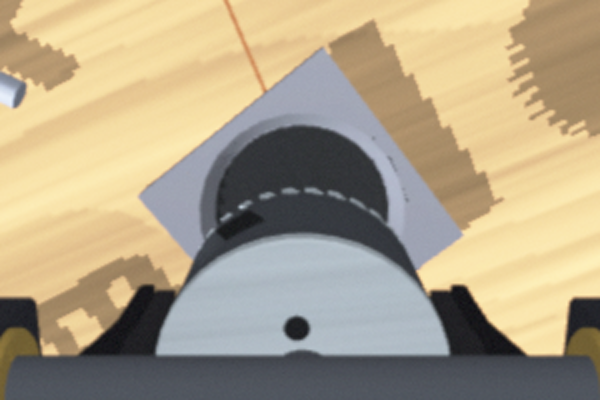

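Wrist crop: pocket65's floor spans x 218 to 388 with its top at y=126. The saw is centred at x=302, with its teeth apex at y=188.

```bash
python3 - <<'E'
import numpy as np
from h import *
np.set_printoptions(precision=1,suppress=True)
W=dict(np.load("w8.npz"))
f=lambda u,v,z:onz(W,(u+.5)/2-.5+170,(v+.5)/2-.5+90,z)
R=np.array([[.922,-.387,0],[-.387,-.922,0],[0,0,-1]]);T=np.array([.648,.0058,.1241])
for u,v,z in((303,126,.008),(218,190,.008),(388,190,.008),(304,112,.015),(302,188,.0931),(302,234,.1411)): print(R.T@(f(u,v,z)-T)*1e3)
E
```

```text
[ 36.6  -0.3 116.1]
[ 10.9 -34.5 116.1]
[ 10.8  33.9 116.1]
[ 42.9   0.1 109.1]
[31.  -0.6 31. ]
[ 32.2  -0.6 -17. ]
```

Emit:
servo_tool(
  commands=[
    [[0.45, 2, 0, 25, 0, 0, 0], [0.45, 2, 0, 46, 0, 0, 0], [0.45, 2, 0, 62, 0, 0, 0], [0.45, 2, 0, 71, 0, 0, 0], [0.45, 2, 0, 78, 0, 0, 0]],
  ],
)

```text
time_s: 27.35
tcp_pos: [0.6501, 0.0056, 0.0455]
ee_rot: [[0.922, -0.388, -0.0], [-0.388, -0.922, -0.0], [-0.0, 0.0, -1.0]]
wrist_force: [-0.2, -0.5, -2.3]
gripper_width: 0.74
gripper_force: 30.0
```

Emit:
servo_tool(
  commands=[
    [[0.45, 0, 0, 2, 0, 0, 0], [0.45, 0, 0, 4, 0, 0, 0], [0.45, 0, 0, 6, 0, 0, 0], [0.45, 0, 0, 7, 0, 0, 0], [0.45, 0, 0, 7, 0, 0, 0]],
  ],
)

```text
time_s: 27.85
tcp_pos: [0.6501, 0.0059, 0.0392]
ee_rot: [[0.922, -0.387, 0.0], [-0.387, -0.922, 0.0], [0.0, -0.0, -1.0]]
wrist_force: [0.6, -0.9, -1.2]
gripper_width: 0.742
gripper_force: 30.0
```

Emit:
servo_tool(
  commands=[
    [[0.45, 0, 0, 0.5, 0, 0, 0], [0.45, 0, 0, 1, 0, 0, 0], [0.45, 0, 0, 1, 0, 0, 0], [0.45, 0, 0, 1, 0, 0, 0], [0.45, 0, 0, 1, 0, 0, 0]],
  ],
)

```text
time_s: 28.35
tcp_pos: [0.6503, 0.006, 0.039]
ee_rot: [[0.922, -0.387, 0.001], [-0.387, -0.922, -0.0], [0.001, -0.0, -1.0]]
wrist_force: [-2.8, 1.7, 5.8]
gripper_width: 0.738
gripper_force: 30.0
```

Seated at the expected height. I'll release and rise clear.

Emit:
servo_tool(
  commands=[
    [[0.15, 0, 0, 0, 0, 0, 0], [0, 0, 0, 0, 0, 0, 0], [0, 0, 0, 0, 0, 0, 0], [0, 0, 0, 0, 0, 0, 0], [0, 0, 0, 0, 0, 0, 0]],
  ],
)

```text
time_s: 28.85
tcp_pos: [0.6501, 0.0058, 0.0377]
ee_rot: [[0.922, -0.387, -0.0], [-0.387, -0.922, -0.0], [-0.0, 0.0, -1.0]]
wrist_force: [-0.0, -0.0, -0.3]
gripper_width: 0.987
gripper_force: 0.0
```

Emit:
servo_tool(
  commands=[
    [[0, 0, 0, -8, 0, 0, 0], [0, 0, 0, -25, 0, 0, 0], [0, 0, 0, -55, 0, 0, 0], [0, 0, 0, -95, 0, 0, 0], [0, 0, 0, -135, 0, 0, 0]],
  ],
)

```text
time_s: 29.35
tcp_pos: [0.6498, 0.0058, 0.1747]
ee_rot: [[0.922, -0.387, -0.0], [-0.387, -0.922, -0.0], [-0.0, 0.0, -1.0]]
wrist_force: [1.0, 0.9, 0.3]
gripper_width: 1.002
gripper_force: 0.0
```

Emit:
servo_tool(
  commands=[
    [[0, 0, 0, -40, 0, 0, 0], [0, 0, 0, -70, 0, 0, 0], [0, 0, 0, -80, 0, 0, 0], [0, 0, 0, -80, 0, 0, 0], [0, 0, 0, -80, 0, 0, 0]],
  ],
)

```text
time_s: 29.85
tcp_pos: [0.6492, 0.0059, 0.2514]
ee_rot: [[0.922, -0.388, -0.003], [-0.388, -0.922, 0.0], [-0.003, 0.001, -1.0]]
wrist_force: [-0.1, 0.1, -1.7]
gripper_width: 0.998
gripper_force: 0.0
```

```bash
python3 -c "
from cap import *
cap('scene','s9');cap('side','d9');cap('wrist','w9')
a=np.load('s9.npz')['pixels'][150:350,150:450,::-1];b=np.load('d9.npz')['pixels'][130:330,230:430,::-1];w=np.load('w9.npz')['pixels'][:,:,::-1]
o=np.hstack([cv2.resize(a,(480,320),interpolation=2),cv2.resize(b,(320,320),interpolation=2)])
w=cv2.resize(w,(448,280));cv2.imwrite('pics/c9.png',np.vstack([o,np.hstack([w,np.zeros((280,352,3),np.uint8)])]))"
```

```text
29.9 [0.64903124 0.00586491 0.25075052] [ 0.07779518  0.21972356 -0.96874656] 0.9970765744568558
29.95 [0.64910616 0.00580412 0.25056438] [-0.30312143  0.72510121 -0.46035313] 1.0048481958558295
30.0 [0.64928308 0.00579537 0.25073053] [ 0.47164516  0.18686043 -0.26781847] 0.9993162287081491
```

View pics/c9.png

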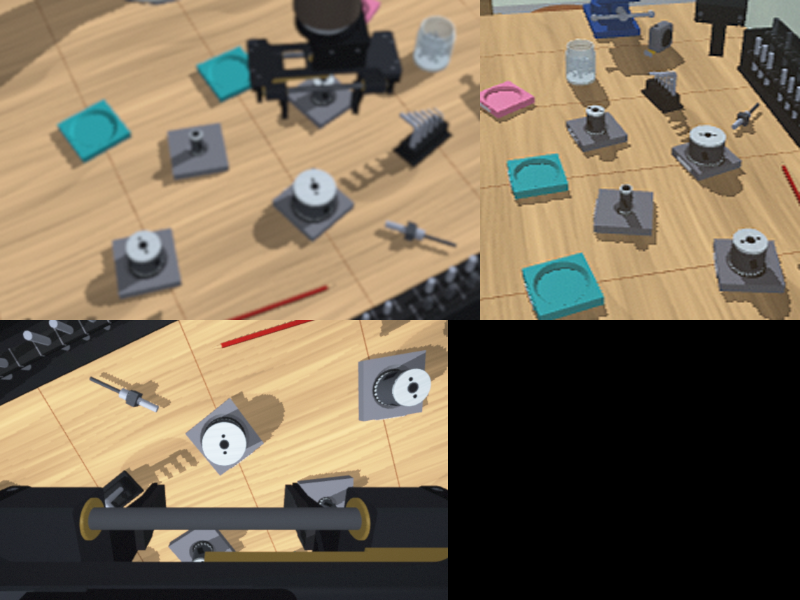

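All four saws stand upright in their pockets: saw20 at (197,140), saw35 at (324,95), saw50 at (145,250) and saw65 at (315,190) in the composite. The jar and the hex key set haven't moved.

```bash
python3 -c "
from station import r
print(r.finish_job())"
```

```text
the job is handed in; nothing more can be done
None
```

The job is handed in at about 30 s: all four hole saws stand teeth down in their matching pockets, and the jar and hex key set were left untouched.

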